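Try out the red headlamp pull switch

TASK

Try out the repaired headlamp switch on the bench: pull the red knob straight up out of its box as far as it goes (on), let it stand on for a moment, then push it fully back in. Leave the yellow knob pushed in and the black knob pulled out, as they are.

Things in the scene. Friction and masses are not known exactly. Their poses are not given: they have to be found in the camera images.
- red_grip (a point): centre of the red knob's head (moves with it): an upright plastic cylinder 36 mm across, 24 mm tall, on a 10 mm steel stem sliding straight up out of the middle of a blue metal box (100 x 90 mm, top 55 mm over the bench) fixed to the bench. Pushed in, this point is 89 mm over the bench and the head's underside 16 mm above a brass collar (20 mm across, 6 mm tall) on the box.
- red_knob (a joint): how far the red knob is out, in m: 0 = fully in at its stop (off), where it starts; 0.036 = fully out at its stop (on). A friction catch holds it at either end and wherever it is left; sliding it takes about 5 N either way.
- yellow_knob (a joint): the same for the yellow knob, same size, on a like box. It starts pushed in (0) and must stay in. The three boxes stand side by side in any order, their centres at least 140 mm apart.
- black_knob (a joint): the same for the black knob, same size, on a like box. It starts pulled out (0.036; head centre 125 mm, head top 137 mm over the bench) and must stay out.
Mind the look-alikes: they are no part of the job. Leave any turquoise or white look-alike of the part that bears yellow_knob alone. Leave any turquoise look-alike of the part that bears black_knob alone.

How it is judged:
By the outcome, as a careful person would: the job done as asked, in the order asked, and still so for the second after the job is handed in, with the robot touching nothing.
It also fails if it takes over 35 s, if anything falls off the work surface, if the arm or the gripper's body presses on something with over 40 N, if the wrist force passes 120 N, or if a joint passes its speed limit or range.

ROBOT

A 7-joint arm with a two-finger parallel gripper is mounted at the origin on the work surface. World frame = base frame: x ahead of the robot, y to its left, z up, the work surface at z = 0. Lengths are in m, angles in rad, forces in N, time in s.
With the tool pointing down it reaches from about 0.35 to 0.9 m from the base axis. Payload 8.1 kg.
Tool frame: the origin (TCP) lies at the very end of the fingers, on their centre line; the grasp point (between the pads) lies arm.grip_point_offset behind it (arm.grip_point_offset is the distance from the TCP to the grasp point, in m); z points along the fingers, y is the line along which they close (so a half turn about z gives the same grasp; the last joint's range is limited). The gripper opens to 92 mm and grips with 3 to 60 N. Pads are 19 mm wide; open, the fingers measure 130 mm over their backs; the gripper's body (75 mm by 190 mm) begins 47 mm behind the grasp point.
Start: joints at [-1.258, 0.434, 0.025, 1.573, -0.012, 1.134, -0.075], TCP at [0.252, 0.572, 0.227] pointing down, gripper open.
Joint ranges: [-2.62, 2.62], [-0.44, 2.09], [-1.27, 1.32], [0.08, 2.57], [-1.32, 4.46], [0.12, 2], [-2.74, 2.74]. Speed limits (rad/s): [2.22, 2.22, 3.01, 3.01, 3.14, 3.14, 3.14].

INTERFACE

Orientations are given as a rotation vector (axis times angle).
In Python, from cell import arm gives the robot as it stands. The module is installed in compiled form; this text tells all that it offers.
- The arm moves only by the shell command python3 -m creep 'ROWS' [OPENING] [FORCE]. ROWS is JSON, a list of rows, each a list of 6 numbers: the shift along the tool's x, y, z scaled (see below), then the turn, a rotation vector about the tool's x, y, z scaled (see below). A call has 1 to 20 rows; each row shifts and turns the commanded pose from where the row before left it, along the tool's axes as they then stand; what a row does not reach is not made up. The controller multiplies each number of a shift by 0.4 m and each number of a turn by 120 degrees. A row lasts 1/12 s, in which the tool goes at most 41.7 mm and 7.16 degrees, less where a joint would pass 70% of its speed; a pose out of reach is approached as far as the arm can. A call with a number of a shift or a turn outside -1 to 1 is refused whole. A call with a gripper value outside its range is refused whole. OPENING is the closure, from -1 (fully open) to 1 (shut), set as the call begins (- or left out, the last holds). The fingers move at their own pace and stop on an object; FORCE is the grip in N (left out, the last holds). Time passes only in rows, so rows that do not move let the fingers close. It gives the time, the measured TCP pose, the force, the opening and the grip force at its end, in the units of the state.
- arm.observe(): the state, without advancing time (a new reading comes with each control period).
- arm.get_image(name): name is "side" or "top" or "wrist"; returns a dict with "frame" (480x640x3 uint8, red, green, blue), "intrinsics" (3x3 intrinsics, pixels), "rvec" (rotation vector, rad) and "tvec" (3), from world to camera coordinates, as OpenCV has them; the wrist camera has in their place "mount" (4x4, takes a point from camera to tool coordinates, whose origin is the TCP and whose axes are the flange's). Camera axes: x right, y down, z forward; pixel columns grow to the right and rows downward; lengths in m; the calibration is good to about 2 mm. A picture is of the moment at which its call begins: read the wrist's pose just before it. There is no depth.
- arm.sign_off(): hands the job in; it is judged then, once.
The state is a dict: "clock": time; "joints": joint angles; "dq": joint speeds; "joint_efforts": joint torques, N m; "position": TCP position; "ee_rot": TCP orientation; "force": force on the tool from outside, world axes, zero at the start; "ft_torque": the same for the moment, N m; "width": opening from 0.0 (shut) to 1.0 (fully open); "gripper_force": force on a finger pad.
Only numpy, scipy, OpenCV 4.12 (cv2) and the standard library are available. Lean on these libraries where they do the work, as an engineer would, in place of code of your own. Each camera call takes 0.05 s, during which the arm holds its last target. There are 200 camera calls.

## Working session

There is one attempt and no reset: what is moved stays moved. The work goes in short steps, Python scripts to look and compute and a shell command to move; the robot and the scene stay as the last step left them, time stands still between calls to the robot, and variables do not carry over. Pictures are saved under pics/ and viewed, at most 10 in all, crops included, and the job is handed in when it is done.

```bash
mkdir -p pics
python3 - <<'E'
from cell import arm
import cv2,pickle,numpy as np
s=arm.observe();print({k:np.round(v,3) for k,v in s.items()},arm.grip_point_offset)
d={n:arm.get_image(n) for n in("top","side")}
pickle.dump(d,open("im.pkl","wb"))
for n in d: cv2.imwrite(f"pics/{n}0.png",d[n]["frame"][:,:,::-1])
for n in d: print(n,d[n]["intrinsics"],d[n]["rvec"],d[n]["tvec"])
E
```

```text
{'clock': np.float64(0.0), 'joints': array([-1.258,  0.435,  0.025,  1.574, -0.012,  1.134, -0.075]), 'dq': array([ 0.   , -0.   , -0.001, -0.   , -0.001,  0.   , -0.   ]), 'joint_efforts': array([-1.0000e-03, -6.6785e+01,  9.8400e-01, -3.1446e+01, -6.1000e-02,
        4.3000e-02,  0.0000e+00]), 'position': array([0.252, 0.571, 0.226]), 'ee_rot': array([-6.490e-01, -3.074e+00,  2.000e-03]), 'force': array([ 0.013, -0.19 , -1.217]), 'ft_torque': array([ 0.029, -0.022,  0.016]), 'gripper_force': np.float64(0.0), 'width': np.float64(0.996)} 0.0188
top [[534.16860075   0.         306.65539935]
 [  0.         534.16860075 237.56519435]
 [  0.           0.           1.        ]] [ 2.17308486 -2.19019841  0.0728205 ] [0.01142118 0.54326695 1.02625197]
side [[549.1058496    0.         327.08532401]
 [  0.         549.1058496  241.63188013]
 [  0.           0.           1.        ]] [ 2.09131302 -0.73319006  0.3477197 ] [-0.41035434  0.26024938  0.91687035]
```

View pics/top0.png

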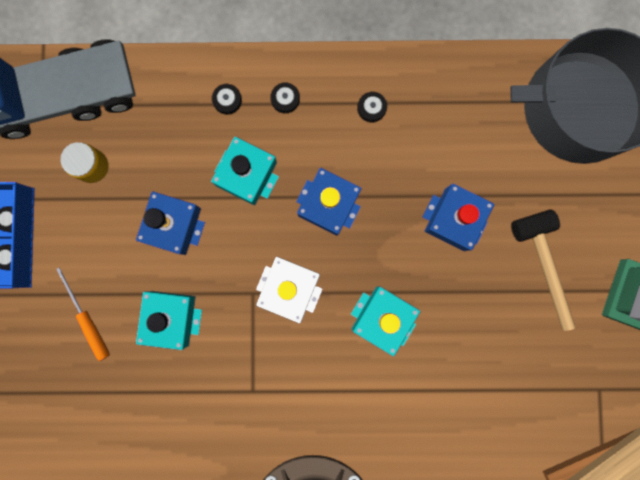

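View pics/side0.png

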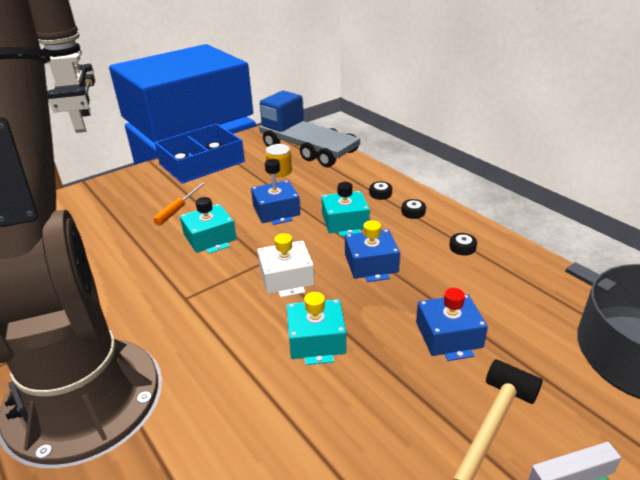

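Top: the only red head is at (467,215), on a blue box at (460,217). Side: the same knob is at (454,299). The other knobs are yellow at (330,197), (287,290) and (390,323), and black at (155,218), (240,165) and (157,322). Red has no look-alike. I'll measure it and check it in a close crop.

```bash
cat > h.py <<'E'
import cv2,numpy as np
def blob(f):
    h=cv2.cvtColor(f,cv2.COLOR_RGB2HSV)
    m=((h[...,0]<6)|(h[...,0]>174))&(h[...,1]>180)&(h[...,2]>100)
    n,l,st,c=cv2.connectedComponentsWithStats(m.astype(np.uint8))
    i=1+np.argmax(st[1:,4]); return (l==i),st[i],c[i]
def ray(d,p):
    R=cv2.Rodrigues(np.array(d["rvec"]))[0];t=np.array(d["tvec"]).ravel()
    v=R.T@np.linalg.inv(d["intrinsics"])@[p[0],p[1],1]
    return -R.T@t,v/np.linalg.norm(v)
def onz(o,v,z): return o+v*(z-o[2])/v[2]
E
python3 - <<'E'
import pickle,cv2,numpy as np
from h import *
from cell import arm
d=pickle.load(open("im.pkl","rb"));r={}
for n in d:
    m,st,c=blob(d[n]["frame"]);print(n,st,c);r[n]=ray(d[n],c);print(onz(*r[n],.089),onz(*r[n],.101))
(a,u),(b,v)=r["top"],r["side"]
s=np.linalg.lstsq(np.c_[u,-v],b-a,rcond=None)[0];p,q=a+s[0]*u,b+s[1]*v
print("tri",p,q,np.linalg.norm(p-q))
s=arm.observe();R=cv2.Rodrigues(s["ee_rot"])[0];print(R.round(3))
f=d["top"]["frame"];x,y=460,215
A=cv2.resize(f[y-50:y+50,x-60:x+60],(480,400),interpolation=2)
f=d["side"]["frame"];x,y=450,315
B=cv2.resize(f[y-60:y+60,x-45:x+45],(300,400),interpolation=2)
cv2.imwrite("pics/crop.png",np.hstack([A,B])[:,:,::-1])
E
```

```text
top [458 205  20  19 294] [467.92517007 213.79591837]
[ 0.57955199 -0.28879172  0.089     ] [ 0.57817148 -0.2852166   0.101     ]
side [444 288  21  22 358] [453.80167598 297.94413408]
[ 0.58276956 -0.28590441  0.089     ] [ 0.57145352 -0.2940991   0.101     ]
tri [ 0.5791839  -0.28783849  0.09219956] [ 0.57960635 -0.2881951   0.0923544 ] 0.0005741117891681591
[[-0.915  0.404 -0.   ]
 [ 0.404  0.915 -0.001]
 [-0.    -0.001 -1.   ]]
```

View pics/crop.png

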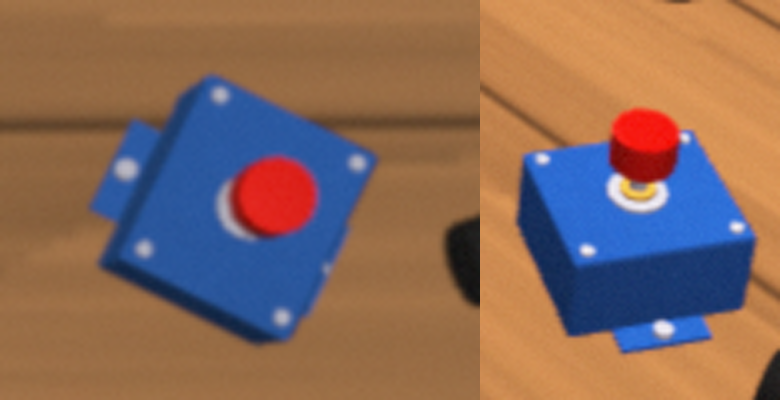

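Top and side rays agree to 0.6 mm: the head is at about (0.579, -0.288), z≈0.09, matching the stated 89 mm, and 0.65 m from the base is within reach. The crop shows a red cylinder on a blue box with a low collar, so it is the right knob, pushed in. I'll cross over at the current height.

```bash
python3 -m creep '[[-0.03,-0.03,0,0,0,0],[-0.06,-0.06,0,0,0,0],[-0.07,-0.07,0,0,0,0],[-0.07,-0.07,0,0,0,0],[-0.07,-0.07,0,0,0,0],[-0.07,-0.07,0,0,0,0],[-0.07,-0.07,0,0,0,0],[-0.07,-0.07,0,0,0,0],[-0.07,-0.07,0,0,0,0],[-0.07,-0.07,0,0,0,0],[-0.07,-0.07,0,0,0,0],[-0.07,-0.07,0,0,0,0],[-0.07,-0.07,0,0,0,0],[-0.07,-0.07,0,0,0,0],[-0.07,-0.07,0,0,0,0],[-0.07,-0.07,0,0,0,0],[-0.07,-0.07,0,0,0,0],[-0.06,-0.06,0,0,0,0],[-0.03,-0.03,0,0,0,0],[0,0,0,0,0,0]]' -1 30
cat > go.py <<'E'
from cell import arm
import cv2,numpy as np
s=arm.observe();R=cv2.Rodrigues(s["ee_rot"])[0];p=s["position"]
print(p.round(4),R.round(3),s["joints"].round(2))
print("tool shift, units of .4m:",(R.T@(np.array([.579,-.2875,.0702])-p)/.4).round(4))
E
python3 go.py
```

```text
clock: 1.77
position: [0.5044, -0.0819, 0.2266]
ee_rot: [0.658, 3.071, -0.003]
force: [-0.4, -0.0, 0.1]
width: 1.0
gripper_force: 0.0
[ 0.5044 -0.0819  0.2266] [[-0.912  0.41   0.   ]
 [ 0.41   0.912 -0.002]
 [-0.001 -0.002 -1.   ]] [-0.28  0.25  0.42  1.87 -0.12  1.04  1.33]
tool shift, units of .4m: [-0.3803 -0.3917  0.3923]
```

```bash
python3 -m creep '[[-0.04,-0.04,0,0,0,0],[-0.06,-0.06,0,0,0,0],[-0.06,-0.06,0,0,0,0],[-0.06,-0.06,0,0,0,0],[-0.06,-0.06,0,0,0,0],[-0.05,-0.06,0,0,0,0],[-0.03,-0.03,0,0,0,0],[-0.02,-0.02,0,0,0,0],[0,0,0.03,0,0,0],[0,0,0.03,0,0,0],[0,0,0.03,0,0,0],[0,0,0,0,0,0],[0,0,0,0,0,0],[0,0,0,0,0,0]]'
python3 go.py
python3 - <<'E'
from cell import arm
import cv2,numpy as np
from h import *
s=arm.observe();i=arm.get_image("wrist");f=i["frame"]
cv2.imwrite("pics/w1.png",f[:,:,::-1])
m,st,c=blob(f);print(st,c)
T=np.eye(4);T[:3,:3]=cv2.Rodrigues(s["ee_rot"])[0];T[:3,3]=s["position"];T=T@i["mount"]
v=T[:3,:3]@np.linalg.inv(i["intrinsics"])@[*c,1]
for z in(.089,.101):print(onz(T[:3,3],v,z))
print(T[:3,3])
E
```

```text
clock: 2.93
position: [0.5799, -0.2802, 0.1908]
ee_rot: [-0.647, -3.074, -0.001]
force: [0.8, -0.8, 0.0]
width: 1.006
gripper_force: 0.0
[ 0.5799 -0.2802  0.1908] [[-0.915  0.403 -0.   ]
 [ 0.403  0.915  0.   ]
 [ 0.     0.    -1.   ]] [ 0.07  0.52  0.45  1.59 -0.25  1.09  1.74]
tool shift, units of .4m: [-0.0054 -0.0176  0.3015]
[ 284  218   47   49 1709] [307.45055588 242.6442364 ]
[ 0.5807326  -0.28805056  0.089     ]
[ 0.57778204 -0.28640012  0.101     ]
[ 0.51702663 -0.25241561  0.34809402]
```

View pics/w1.png

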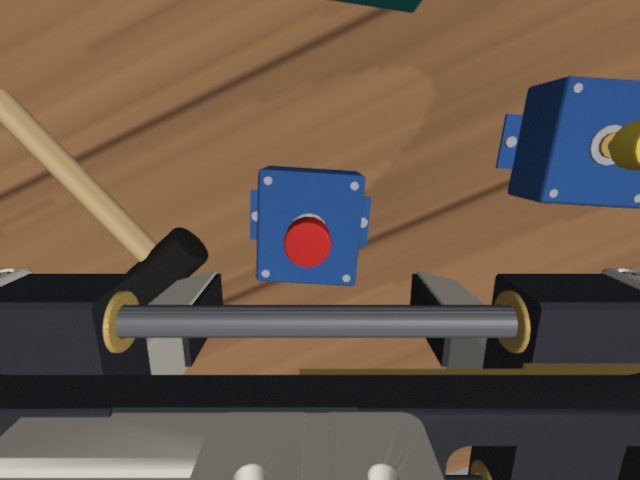

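The wrist picture shows the red head at (307,242) between the open fingers, with the hammer and the yellow box clear. It gives (0.579, -0.287), which agrees. I'll centre and descend.

```bash
python3 -m creep '[[-0.005,-0.017,0,0,0,0],[0,0,0.02,0,0,0],[0,0,0.03,0,0,0],[0,0,0.03,0,0,0],[0,0,0.03,0,0,0],[0,0,0.03,0,0,0],[0,0,0.03,0,0,0],[0,0,0.03,0,0,0],[0,0,0.03,0,0,0],[0,0,0.03,0,0,0],[0,0,0.02,0,0,0],[0,0,0.01,0,0,0],[0,0,0.01,0,0,0],[0,0,0,0,0,0],[0,0,0,0,0,0],[0,0,0,0,0,0]]'
python3 go.py
```

```text
clock: 4.32
position: [0.5792, -0.2885, 0.0713]
ee_rot: [0.648, 3.073, -0.0]
force: [0.5, 0.5, 1.1]
width: 0.999
gripper_force: 0.0
[ 0.5792 -0.2885  0.0713] [[-0.915  0.404  0.001]
 [ 0.404  0.915 -0.   ]
 [-0.001  0.    -1.   ]] [ 0.12  0.65  0.4   1.7  -0.31  0.86  1.81]
tool shift, units of .4m: [0.0015 0.0019 0.0028]
```

```bash
python3 -m creep '[[0,0,0,0,0,0],[0,0,0,0,0,0],[0,0,0,0,0,0],[0,0,0,0,0,0],[0,0,0,0,0,0],[0,0,0,0,0,0],[0,0,0,0,0,0],[0,0,0,0,0,0],[0,0,0,0,0,0],[0,0,0,0,0,0],[0,0,0,0,0,0],[0,0,0,0,0,0]]' 1 30
```

```text
clock: 5.32
position: [0.5792, -0.2874, 0.0708]
ee_rot: [0.648, 3.074, 0.001]
force: [0.3, 3.9, 1.9]
width: 0.385
gripper_force: 30.0
```

The grip holds at 36 mm. Now I'll pull up gently.

```bash
python3 -m creep '[[0,0,-0.01,0,0,0],[0,0,-0.01,0,0,0],[0,0,-0.01,0,0,0],[0,0,-0.01,0,0,0],[0,0,-0.01,0,0,0],[0,0,-0.01,0,0,0],[0,0,-0.01,0,0,0],[0,0,-0.01,0,0,0],[0,0,-0.005,0,0,0],[0,0,0,0,0,0],[0,0,0,0,0,0],[0,0,0,0,0,0]]'
```

```text
clock: 6.32
position: [0.5792, -0.2874, 0.1052]
ee_rot: [0.648, 3.074, 0.002]
force: [1.9, 5.1, 1.4]
width: 0.385
gripper_force: 30.0
```

```bash
python3 -m creep '[[0,0,-0.004,0,0,0],[0,0,-0.002,0,0,0],[0,0,0,0,0,0],[0,0,0,0,0,0],[0,0,0,0,0,0]]'
```

```text
clock: 6.73
position: [0.5792, -0.2874, 0.1066]
ee_rot: [-0.648, -3.074, -0.001]
force: [4.8, 3.8, -9.0]
width: 0.38
gripper_force: 30.0
```

```bash
python3 -m creep '[[0,0,-0.003,0,0,0],[0,0,0,0,0,0],[0,0,0,0,0,0],[0,0,0,0,0,0],[0,0,0,0,0,0],[0,0,0,0,0,0]]'
python3 - <<'E'
from cell import arm
import cv2,numpy as np
from h import *
i=arm.get_image("side");f=i["frame"];m,st,c=blob(f);print(st,c)
x,y=450,300
cv2.imwrite("pics/s2.png",cv2.resize(f[y-90:y+90,x-100:x+100],(600,540),interpolation=2)[:,:,::-1])
E
```

```text
clock: 7.23
position: [0.5791, -0.2874, 0.1068]
ee_rot: [-0.647, -3.073, -0.001]
force: [7.8, 1.7, -17.8]
width: 0.385
gripper_force: 30.0
[446 275  11  19 135] [450.64444444 284.3037037 ]
```

View pics/s2.png

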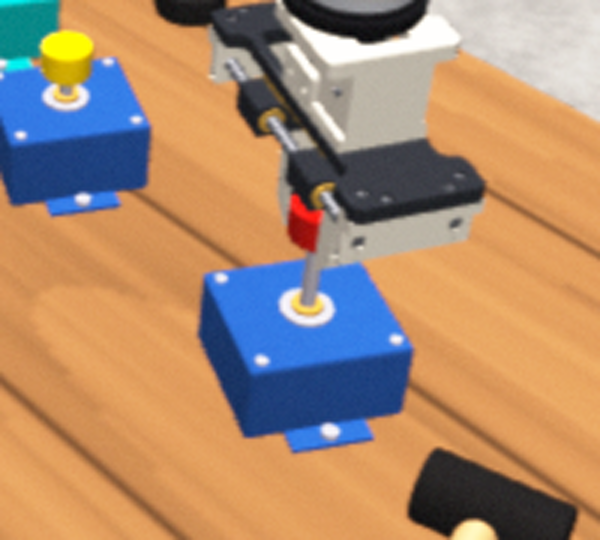

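The crop shows the red head held at about (305,225), with the long stem exposed. The force climbs with no further motion after 36.0 mm, so it is at the upper stop. I'll open the fingers so the knob stands on by itself for a moment.

```bash
python3 -m creep '[[0,0,0,0,0,0],[0,0,0,0,0,0],[0,0,0,0,0,0],[0,0,0,0,0,0],[0,0,0,0,0,0],[0,0,0,0,0,0],[0,0,0,0,0,0],[0,0,0,0,0,0],[0,0,0,0,0,0],[0,0,0,0,0,0],[0,0,0,0,0,0],[0,0,0,0,0,0],[0,0,0,0,0,0],[0,0,0,0,0,0],[0,0,0,0,0,0],[0,0,0,0,0,0],[0,0,0,0,0,0],[0,0,0,0,0,0],[0,0,0,0,0,0],[0,0,0,0,0,0]]' -0.2 30
python3 - <<'E'
from cell import arm
from h import *
i=arm.get_image("side");m,st,c=blob(i["frame"]);print(st,c)
E
```

```text
clock: 8.95
position: [0.5789, -0.2882, 0.1083]
ee_rot: [0.648, 3.074, 0.0]
force: [-0.6, 0.6, 0.1]
width: 0.599
gripper_force: 0.0
[446 274  14  20 177] [451.40677966 284.72316384]
```

The knob stands on by itself, with the head in the same place. I'll grip again and push in.

```bash
python3 -m creep '[[0,0,0,0,0,0],[0,0,0,0,0,0],[0,0,0,0,0,0],[0,0,0,0,0,0],[0,0,0,0,0,0],[0,0,0,0,0,0],[0,0,0,0,0,0],[0,0,0,0,0,0]]' 1 30
python3 -m creep '[[0,0,0.01,0,0,0],[0,0,0.01,0,0,0],[0,0,0.01,0,0,0],[0,0,0.01,0,0,0],[0,0,0.01,0,0,0],[0,0,0.01,0,0,0],[0,0,0.01,0,0,0],[0,0,0.01,0,0,0],[0,0,0.005,0,0,0],[0,0,0.004,0,0,0],[0,0,0,0,0,0],[0,0,0,0,0,0],[0,0,0,0,0,0]]'
```

```text
clock: 9.67
position: [0.5792, -0.2875, 0.1083]
ee_rot: [0.648, 3.074, 0.001]
force: [1.7, 4.0, 2.4]
width: 0.385
gripper_force: 30.0
clock: 10.75
position: [0.5792, -0.2875, 0.0725]
ee_rot: [0.648, 3.074, 0.001]
force: [1.4, 3.8, 0.4]
width: 0.384
gripper_force: 30.0
```

```bash
python3 -m creep '[[0,0,0.003,0,0,0],[0,0,0.003,0,0,0],[0,0,0,0,0,0],[0,0,0,0,0,0],[0,0,0,0,0,0],[0,0,0,0,0,0],[0,0,0,0,0,0]]'
```

```text
clock: 11.33
position: [0.5794, -0.2876, 0.0721]
ee_rot: [0.648, 3.073, 0.002]
force: [-3.8, 8.2, 18.9]
width: 0.379
gripper_force: 30.0
```

It is at the lower stop: 36.2 mm of travel, and 19 N with no more motion. I'll release and withdraw.

```bash
python3 -m creep '[[0,0,0,0,0,0],[0,0,0,0,0,0],[0,0,0,0,0,0],[0,0,0,0,0,0],[0,0,0,0,0,0],[0,0,0,0,0,0],[0,0,0,0,0,0],[0,0,0,0,0,0],[0,0,0,0,0,0],[0,0,0,0,0,0]]' -1
python3 -m creep '[[0,0,-0.02,0,0,0],[0,0,-0.03,0,0,0],[0,0,-0.04,0,0,0],[0,0,-0.05,0,0,0],[0,0,-0.05,0,0,0],[0,0,-0.05,0,0,0],[0,0,-0.05,0,0,0],[0,0,-0.05,0,0,0],[0,0,-0.05,0,0,0],[0,0,-0.03,0,0,0],[0,0,0,0,0,0],[0,0,0,0,0,0]]'
python3 - <<'E'
from cell import arm
import cv2
from h import *
i=arm.get_image("side");f=i["frame"];m,st,c=blob(f);print(st,c)
cv2.imwrite("pics/s3.png",f[:,:,::-1])
E
```

```text
clock: 12.17
position: [0.5789, -0.2882, 0.0703]
ee_rot: [0.648, 3.074, 0.0]
force: [-0.6, -0.1, 0.7]
width: 0.998
gripper_force: 0.0
clock: 13.17
position: [0.5791, -0.2884, 0.2391]
ee_rot: [0.648, 3.072, -0.0]
force: [0.2, -0.4, -0.8]
width: 1.003
gripper_force: 0.0
[444 288  21  22 358] [453.79050279 298.05865922]
```

View pics/s3.png

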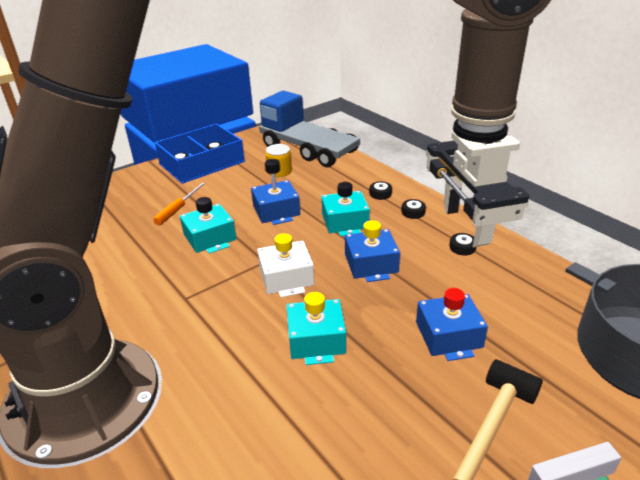

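The red knob is back at (454,298), the same as at the start, the yellow and black knobs are unchanged, and the gripper is clear.

```bash
python3 -c "from cell import arm;print(arm.sign_off())"
```

```text
the job is handed in; nothing more can be done
None
```

I pulled the red knob out to its stop (on), let it stand there released for over a second, and pushed it fully back in; the yellow knob is still in, the black knob is still out, and the job was handed in at about 13 s.

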